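# Swap the pop-up bench stops for the next model wall

## Robot

A 6-joint arm with a two-finger parallel gripper is mounted at the origin on the work surface. World frame = base frame: x ahead of the robot, y to its left, z up, the work surface at z = 0. Lengths are in m, angles in degrees, forces in N, time in s.
With the tool pointing down it reaches from about 0.325 to 1 m from the base axis. Payload 5.1 kg.
Tool frame: the origin (TCP) lies midway between the tips of the shut fingers; the grasp point (between the pads) lies grip_depth behind it (grip_depth is the distance from the TCP to the grasp point, in m); z points along the fingers, x is the direction in which the jaws open and shut, and the axes are right-handed (so a half turn about z gives the same grasp; the last joint's range is limited). The gripper opens to 85 mm and grips with 20 to 120 N. Pads are 22 mm wide; open, the fingers measure 114 mm over their backs; the gripper's body (76 mm by 85 mm) begins 54 mm behind the grasp point. The pads swing forward as they close: fully open they stand 13 mm farther back than shut.
Start: joints at [-80.077, 7.093, 94.555, -0, 78.352, -4.733], TCP at [0.164, -0.629, 0.231] pointing down, gripper open.
Joint ranges: [-149.61, 149.61], [-58.7, 133.49], [1.44, 155.28], [-77.14, 257.14], [18.33, 153.61], [-166.67, 166.67]. Speed limits (degrees/s): [147.25, 147.25, 180, 180, 180, 180].

## Interface

Orientations are given as a 3x3 rotation matrix whose columns are the frame's x, y, z axes.
In Python, from station import get_state, capture, hand_in, grip_depth gives the robot as it stands.
- The arm moves only by the shell command python3 -m creep 'ROWS' [OPENING]. ROWS is text: rows parted by semicolons, each of 4 numbers parted by spaces: the shift along the tool's x, y, z in mm, then the turn about the tool's z in degrees. In form: tx ty tz turn; .... A call has exactly 10 rows; each row shifts and turns the commanded pose from where the row before left it, along the tool's axes as they then stand; what a row does not reach is not made up. A row lasts 1/10 s, in which the tool goes at most 50 mm and 8.59 degrees, less where a joint would pass 70% of its speed; a pose out of reach is approached as far as the arm can. A call is refused whole if a number of a shift passes 50 or a number of a turn 8.59, either way. A call with a gripper value outside its range is refused whole. OPENING is the opening, from 0 (shut) to 1 (fully open), set as the call begins (- or left out, the last holds). The fingers move at their own pace and stop on an object; the grip force is fixed at half the most. Time passes only in rows, so rows that do not move let the fingers close, or fill a call up. It gives the time, the measured TCP pose, the force and the opening at its end, in the units of the state.
- get_state(): the state, without advancing time (a new reading comes with each control period).
- capture(name): name is "side" or "top"; returns a dict with "pixels" (420x560x3 uint8, blue, green, red), "fx", "fy", "cx", "cy" (pixels), "R" (3x3) and "t" (3): a world point X has camera coordinates R X + t. Camera axes: x right, y down, z forward; pixel columns grow to the right and rows downward; lengths in m; the calibration is good to about 2 mm. A picture is of the moment at which its call begins. There is no depth.
- hand_in(): hands the job in, once; it reports no verdict.
The state is a dict: "time_s": time; "joint_pos": joint angles; "qvel": joint speeds; "tau": joint torques, N m; "tool_pos": TCP position; "tool_rot": TCP orientation; "wrist_force": force on the tool from outside, world axes, zero at the start; "wrist_torque": the same for the moment, N m; "width": finger opening in m.
Only numpy, scipy, OpenCV 4.12 (cv2) and the standard library are available. Lean on these libraries where they do the work, as an engineer would, in place of code of your own. Each camera call takes 0.05 s, during which the arm holds its last target.

## Task

The model maker wants the next plaster wall butted against the other round bench stop. Push the round stop that is standing up down until it locks in its low position, and push the round stop that is locked down so that it springs up to its full height. Leave the square stop standing and do not shift the plaster wall panel.

Things in the scene. Friction and masses are not known exactly. Their poses are not given: they have to be found in the camera images.
- round_up_top (a point): Centre of the flat top of the round bench stop that stands up at the start: an aluminium plunger, 40 mm in diameter, in the middle of a fixed wooden block 90 x 90 mm, 40 mm high. Push-push latch, moving straight down only; spring 2 N rising to 5 N. Top above the bench: standing 74 mm, locked low about 57 mm, pushed fully to its stop 46 mm. It rises by itself in about 0.3 s. z is up.
- round_down_top (a point): Centre of the flat top of the round bench stop that is locked low at the start (top about 57 mm above the bench); otherwise identical to the other round stop. On both, a full push (to within 2 mm of the stop) and letting go switches standing to locked low, or locked low to standing; a shorter push may not. Push no faster than 150 mm/s; 50 mm/s adds about 1 N.
- square_top (a point): Centre of the flat top of the square bench stop, standing (74 mm above the bench): an aluminium plunger 36 x 36 mm in the same sort of block and on the same push-push latch. To be left alone. z axis up.
- panel: Miniature plaster wall panel, off-white, 200 x 100 mm and 16 mm thick, with two window openings, lying flat and loose on the bench beyond the stops. Origin at the centre of its underside, long side along its y axis. To be left where it is.
Mind the look-alikes: they are no part of the job. What is shaped like the part that bears round_down_top but purple or turquoise is not meant.

How it is judged:
By the outcome, as a careful person would: the job done as asked, in the order asked, and still so for the second after the job is handed in, with the robot touching nothing.
It also fails if it takes over 35 s, if anything falls off the work surface, if the arm or the gripper's body presses on something with over 40 N, if the wrist force passes 120 N, or if a joint passes its speed limit or range.

## Working session

There is one attempt and no reset: what is moved stays moved. The work goes in short steps, Python scripts to look and compute and a shell command to move; the robot and the scene stay as the last step left them, time stands still between calls to the robot, and variables do not carry over. Pictures are saved under pics/ and viewed, and the job is handed in when it is done.

```bash
mkdir -p pics; python3 - <<'E'
from station import *
import cv2,json,numpy as np
for n in("side","top"):
    c=capture(n); cv2.imwrite(f"pics/{n}0.png",c["pixels"])
    np.savez(f"{n}0.npz",**c)
    print(n,c["fx"],c["fy"],c["cx"],c["cy"],np.round(c["R"],4).tolist(),c["t"])
s=get_state();print(s["time_s"],s["tool_pos"],np.round(s["tool_rot"],4).tolist(),s["width"],s["wrist_force"],grip_depth)
E
```

```text
side 438.90182196555344 438.90182196555344 281.4916308018083 198.34854914781593 [[0.986, -0.1664, 0.0056], [-0.1174, -0.7187, -0.6854], [0.1181, 0.6751, -0.7282]] [-0.56260209  0.12297295  0.8017263 ]
top 460.497097607799 460.497097607799 273.1632203415896 210.762888417188 [[-0.001, -0.9995, 0.03], [-0.9917, -0.0028, -0.1283], [0.1283, -0.0299, -0.9913]] [-0.0117751   0.54372055  0.99299608]
0.1 [ 0.16432768 -0.62830985  0.23017973] [[0.253, -0.9675, -0.0003], [-0.9675, -0.253, 0.0019], [-0.0019, -0.0001, -1.0]] 0.08519708637788576 [-0.53796734  0.37665885 -0.34632438] 0.0187
```

View pics/side0.png

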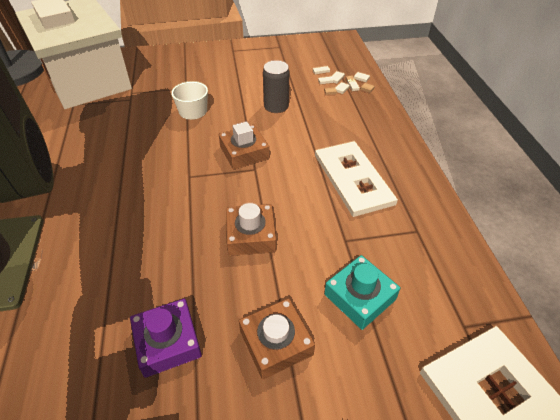

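View pics/top0.png

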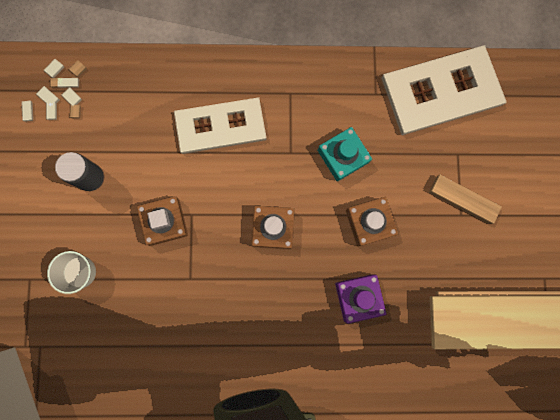

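Candidates for the round stops:
- Standing round stop in a wooden block: top (273,226), side (249,215).
- Low round stop in a wooden block: top (375,221), side (276,328).
- Square stop: top (158,218).
- Purple look-alike: top (365,299). Turquoise look-alike: top (347,148).

I choose the two aluminium round plungers in wooden blocks. Next I measure them and check a crop.

```bash
cat > h.py <<'E'
import numpy as np,cv2
def load(n,k=0): return dict(np.load(f"{n}{k}.npz"))
def ray(c,u,v):
    d=c["R"].T@np.array([(u-c["cx"])/c["fx"],(v-c["cy"])/c["fy"],1]); return -c["R"].T@c["t"],d
def onz(c,u,v,z):
    o,d=ray(c,u,v); return o+d*(z-o[2])/d[2]
def proj(c,X):
    p=c["R"]@X+c["t"]; return c["fx"]*p[0]/p[2]+c["cx"],c["fy"]*p[1]/p[2]+c["cy"]
def tri(c1,p1,c2,p2):
    o1,d1=ray(c1,*p1);o2,d2=ray(c2,*p2)
    s=np.linalg.lstsq(np.c_[d1,-d2],o2-o1,rcond=None)[0]
    a=o1+s[0]*d1;b=o2+s[1]*d2; return (a+b)/2,np.linalg.norm(a-b)
def blob(c,u,v,r=20,vt=165,st=60):
    im=c["pixels"];h=cv2.cvtColor(im,cv2.COLOR_BGR2HSV)
    m=((h[...,2]>vt)&(h[...,1]<st)).astype(np.uint8)
    k=np.zeros_like(m);k[v-r:v+r,u-r:u+r]=1
    n,l,s,ce=cv2.connectedComponentsWithStats(m*k)
    i=min(range(1,n),key=lambda i:np.hypot(*(ce[i]-[u,v])) - (s[i,4]>100)*50)
    return ce[i],s[i]
E
python3 - <<'E'
from h import *
T=load("top");S=load("side")
for nm,t,s,z in(("up",(273,226),(249,212),.074),("down",(375,221),(276,328),.057)):
    a,sa=blob(T,*t);b,sb=blob(S,*s)
    print(nm,a,sa,onz(T,*a,z),b,sb,onz(S,*b,z),tri(T,a,S,b))
o=[]
for c,p in((T,(273,226)),(T,(375,221)),(S,(249,215)),(S,(276,328))):
    u,v=p;o.append(cv2.resize(c["pixels"][v-32:v+32,u-32:u+32],(390,290) if 0 else (290,290),interpolation=cv2.INTER_NEAREST))
cv2.imwrite("pics/crop.png",np.vstack([np.hstack(o[:2]),np.hstack(o[2:])]))
E
```

```text
up [273.35294118 224.95686275] [265 216  18  18 255] [ 0.50809247 -0.0104819   0.074     ] [248.77345538 215.54919908] [239 203  21  27 437] [ 0.50611947 -0.02521615  0.074     ] (array([ 0.50831485, -0.01103524,  0.05795892]), np.float64(0.0026960157662613256))
down [375.08974359 219.81196581] [367 212  17  17 234] [ 0.52153009 -0.23434604  0.057     ] [275.5122807  327.95438596] [263 315  26  28 570] [ 0.52071454 -0.23946876  0.057     ] (array([ 0.52174281, -0.2360648 ,  0.05028894]), np.float64(0.0010457914075780509))
```

View pics/crop.png

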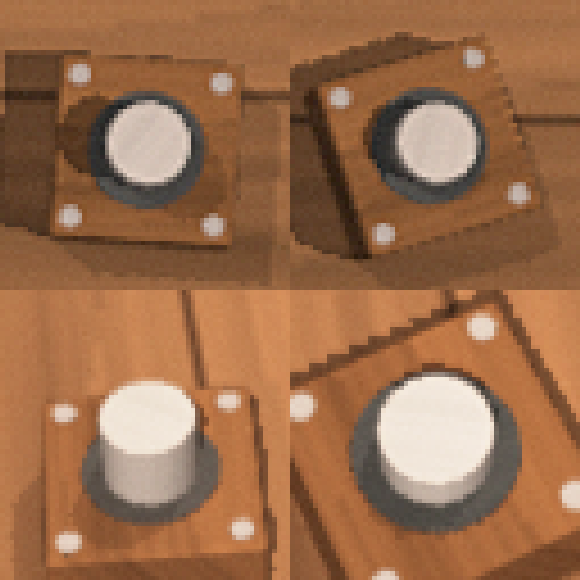

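Crop: two round aluminium plungers in wooden blocks. The left one, at top (273,225), stands high; the right one, at top (375,220), sits low. Before moving I check what lies along the path.

```bash
python3 - <<'E'
from h import *
T=load("top");S=load("side")
for X in([0.164,-.629,.23],[0,0,0],[0,0,.2],[.164,-.629,.0]): print(X,proj(T,np.array(X)),proj(S,np.array(X)))
for p in((432,295),(432,350),(560,295)): print(p,[onz(T,*p,z).round(3).tolist() for z in (0,.2)])
from station import get_state
R=np.array(get_state()["tool_rot"]);p=np.array(get_state()["tool_pos"])
a=np.array([.508,-.0105,.15]);b=np.array([.5215,-.235,.15])
print(R.T@(a-p)*1000,R.T@(b-a)*1000)
E
```

```text
[0.164, -0.629, 0.23] (np.float64(630.0018361776454), np.float64(412.9387500143241)) (np.float64(-283.9405437214352), np.float64(961.6223413111834))
[0, 0, 0] (np.float64(267.7025735920362), np.float64(462.91064543077795)) (np.float64(-26.50261038000798), np.float64(265.6695931011574))
[0, 0, 0.2] (np.float64(269.81975470714013), np.float64(510.94713445022023)) (np.float64(-94.11887946968443), np.float64(188.9174027448008))
[0.164, -0.629, 0.0] (np.float64(548.1528375277724), np.float64(381.46308774400995)) (np.float64(-46.48846396927661), np.float64(813.6753465941783))
(432, 295) [[0.356, -0.374, 0.0], [0.366, -0.3, 0.2]]
(432, 350) [[0.234, -0.369, 0.0], [0.268, -0.295, 0.2]]
(560, 295) [[0.355, -0.672, 0.0], [0.366, -0.541, 0.2]]
[-510.60347226 -488.79293734   81.20353755] [220.61074153  43.74041852  -0.42013107]
```

```bash
python3 -m creep '0 0 -34 0;0 0 -34 0;0 0 -34 0;0 0 -34 0;0 0 -34 0;-26 -24 0 0;-26 -25 0 0;-26 -25 0 0;-26 -25 0 0;-26 -25 0 0' 0
```

```text
time_s: 1.1
tool_pos: [0.2519, -0.4702, 0.4006]
tool_rot: [[0.253, -0.968, -0.0], [-0.968, -0.253, 0.001], [-0.001, 0.0, -1.0]]
wrist_force: [-0.4, -0.4, 1.0]
width: 0.0003
```

```bash
python3 -m creep '-35 -34 0 0;-38 -36 0 0;-38 -36 0 0;-38 -36 0 0;-38 -36 0 0;-38 -36 0 0;-38 -36 0 0;-38 -36 0 0;-38 -36 0 0;-38 -36 0 0'
python3 - <<'E'
import numpy as np
from station import get_state
s=get_state();R=np.array(s["tool_rot"]);p=np.array(s["tool_pos"])
print(R.T@(np.array([.508,-.0105,.12])-p)*1000)
E
```

```text
time_s: 2.1
tool_pos: [0.4927, -0.0328, 0.401]
tool_rot: [[0.253, -0.967, -0.0], [-0.967, -0.253, -0.0], [0.0, 0.0, -1.0]]
wrist_force: [0.7, 0.1, -0.9]
width: -0.0001
[-17.69167609 -20.49905214 280.98640163]
```

```bash
python3 -m creep '0 -3 10 0;0 0 30 0;0 0 38 0;0 0 38 0;0 0 38 0;0 0 38 0;0 0 38 0;0 0 30 0;0 0 15 0;0 0 0 0'
python3 - <<'E'
import numpy as np
from station import *
import cv2
for n in("side","top"):
    c=capture(n); cv2.imwrite(f"pics/{n}1.png",c["pixels"]); np.savez(f"{n}1.npz",**c)
s=get_state();R=np.array(s["tool_rot"]);p=np.array(s["tool_pos"])
print(p,s["wrist_force"],R.T@(np.array([.508,-.0105,.074])-p)*1000)
E
```

```text
time_s: 3.1
tool_pos: [0.4932, -0.0342, 0.1236]
tool_rot: [[0.252, -0.968, -0.005], [-0.968, -0.252, 0.001], [-0.002, 0.005, -1.0]]
wrist_force: [-0.8, 0.3, 0.2]
width: 0.0002
[ 0.4958472  -0.03448626  0.12738631] [ 0.78555932 -0.59809598  0.2011531 ] [-20.16919135 -17.75669372  53.39506061]
```

View pics/side1.png

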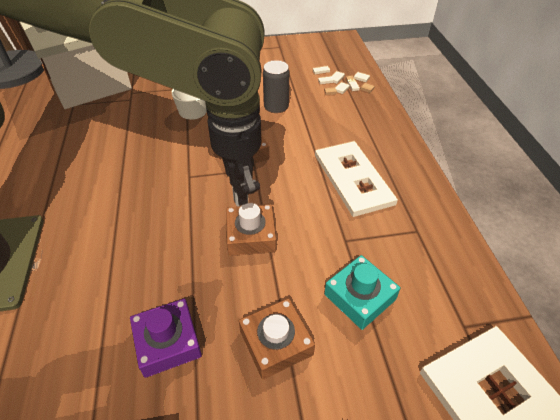

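The side picture shows the shut fingertips at about (246,203), above and just beside the standing round stop. I correct by the measured offset.

```bash
python3 -m creep '-7 -6 0 0;-7 -6 0 0;-6 -6 0 0;0 0 10 0;0 0 10 0;0 0 8 0;0 0 5 0;0 0 5 0;0 0 0 0;0 0 0 0'
python3 - <<'E'
import numpy as np
from station import *
import cv2
for n in("side","top"):
    c=capture(n); cv2.imwrite(f"pics/{n}2.png",c["pixels"]); np.savez(f"{n}2.npz",**c)
s=get_state();R=np.array(s["tool_rot"]);p=np.array(s["tool_pos"])
print(p,s["wrist_force"],R.T@(np.array([.508,-.0105,.074])-p)*1000)
from h import *
c=dict(np.load("side2.npz"));cv2.imwrite("pics/c2.png",cv2.resize(c["pixels"][150:260,190:310],None,fx=5,fy=5,interpolation=2))
E
```

```text
time_s: 4.2
tool_pos: [0.5076, -0.0104, 0.0883]
tool_rot: [[0.253, -0.968, 0.0], [-0.968, -0.253, -0.0], [0.0, -0.0, -1.0]]
wrist_force: [-0.3, -0.5, 0.6]
width: -0.0001
[ 0.50790244 -0.01032313  0.08877217] [ 0.1083398   0.21980907 -0.96386265] [ 0.19143796 -0.03805169 14.77226352]
```

View pics/c2.png

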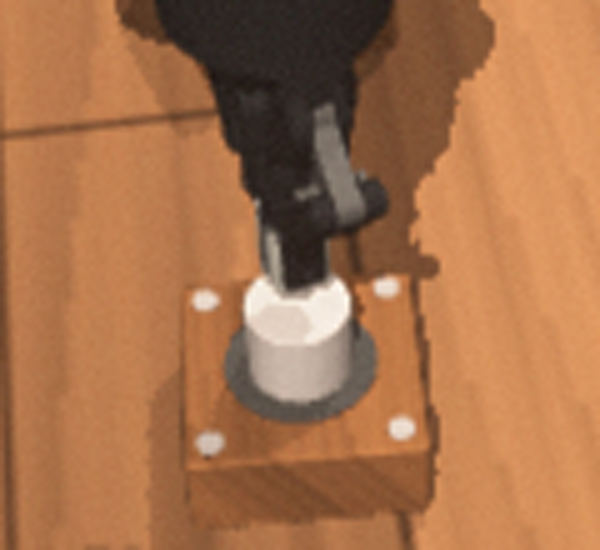

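The tip is centred over the plunger, about 14 mm above its top (crop (297,290) over the top at (298,310)). I push down slowly.

```bash
python3 -m creep '0 0 5 0;0 0 5 0;0 0 5 0;0 0 5 0;0 0 5 0;0 0 5 0;0 0 5 0;0 0 4 0;0 0 2 0;0 0 0 0'
```

```text
time_s: 5.3
tool_pos: [0.5075, -0.0102, 0.0474]
tool_rot: [[0.253, -0.967, -0.0], [-0.967, -0.253, 0.0], [-0.0, 0.0, -1.0]]
wrist_force: [-2.5, 1.4, 6.5]
width: -0.0
```

```bash
python3 -m creep '0 0 0.5 0;0 0 0.5 0;0 0 0.5 0;0 0 0.3 0;0 0 0 0;0 0 0 0;0 0 0 0;0 0 0 0;0 0 0 0;0 0 0 0'
```

```text
time_s: 6.3
tool_pos: [0.5076, -0.0102, 0.046]
tool_rot: [[0.253, -0.967, -0.0], [-0.967, -0.253, -0.0], [-0.0, 0.0, -1.0]]
wrist_force: [-3.4, 0.2, 8.2]
width: 0.0005
```

At the stop (0.0460 m, force rising). I let go and look.

```bash
python3 -m creep '0 0 -4 0;0 0 -6 0;0 0 -8 0;0 0 -10 0;0 0 -15 0;0 0 -20 0;0 0 -20 0;0 0 -10 0;0 0 0 0;0 0 0 0'
python3 - <<'E'
from station import *
import cv2,numpy as np
c=capture("side");np.savez("side3.npz",**c);cv2.imwrite("pics/c3.png",cv2.resize(c["pixels"][90:360,190:360],None,fx=2.2,fy=2.2,interpolation=2))
s=get_state();R=np.array(s["tool_rot"]);p=np.array(s["tool_pos"])
print(p,s["wrist_force"],R.T@(np.array([.5215,-.235,.1])-p)*1000)
E
```

```text
time_s: 7.3
tool_pos: [0.5073, -0.0102, 0.1383]
tool_rot: [[0.253, -0.967, -0.0], [-0.967, -0.253, 0.0], [-0.0, 0.0, -1.0]]
wrist_force: [-0.4, 0.2, 0.1]
width: -0.0001
[ 0.50689328 -0.01013719  0.13760567] [ 0.20476478  0.96986516 -0.04974277] [221.26192265  42.71584127  37.54126358]
```

View pics/c3.png

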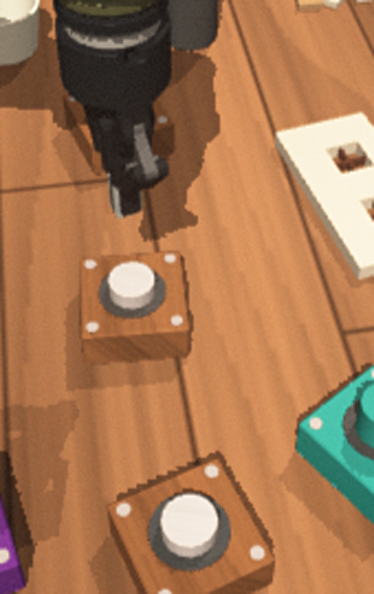

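The first stop is locked low: its top at crop (132,285) is now short like the other one at (189,525). Now the second stop.

```bash
python3 -m creep '20 4 0 0;25 5 0 0;25 5 0 0;30 6 0 0;30 6 0 0;30 6 0 0;25 5 0 0;20 4 0 0;16 2 0 0;0 0 0 0'
python3 -m creep '0 0 5 0;0 0 10 0;0 0 10 0;0 0 10 0;0 0 10 0;0 0 10 0;0 0 6 0;0 0 0 0;0 0 0 0;0 0 0 0'
python3 - <<'E'
from station import *
import cv2,numpy as np
c=capture("side");cv2.imwrite("pics/c4.png",cv2.resize(c["pixels"][240:380,210:350],None,fx=4,fy=4,interpolation=2))
s=get_state();R=np.array(s["tool_rot"]);p=np.array(s["tool_pos"])
print(p,s["wrist_force"],R.T@(np.array([.5215,-.235,.057])-p)*1000)
E
```

```text
time_s: 8.35
tool_pos: [0.5215, -0.2361, 0.1375]
tool_rot: [[0.251, -0.968, -0.001], [-0.968, -0.251, 0.001], [-0.001, 0.001, -1.0]]
wrist_force: [0.5, -0.1, 0.3]
width: 0.0001
time_s: 9.35
tool_pos: [0.5223, -0.2352, 0.0782]
tool_rot: [[0.253, -0.967, 0.001], [-0.967, -0.253, -0.001], [0.001, -0.001, -1.0]]
wrist_force: [0.6, -0.8, 0.4]
width: -0.0001
[ 0.52233438 -0.23521277  0.07826765] [ 0.53007843 -0.34559064 -0.08521804] [-0.43663126  0.77361093 21.26652769]
```

View pics/c4.png

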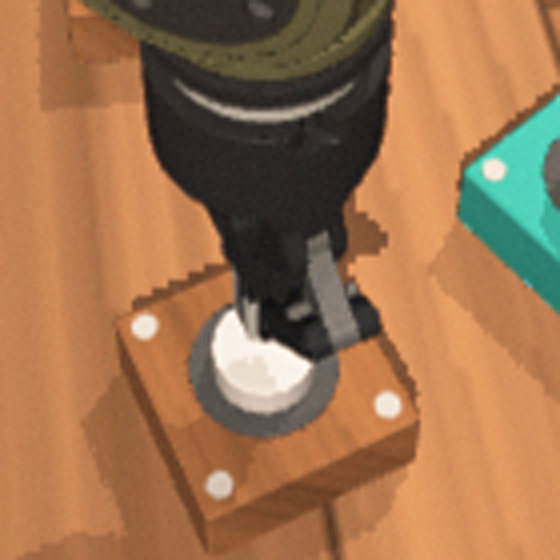

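The tip is over the plunger (crop (262,340), 21 mm above its top). I push.

```bash
python3 -m creep '0 0 5 0;0 0 5 0;0 0 5 0;0 0 5 0;0 0 4 0;0 0 4 0;0 0 3 0;0 0 1.5 0;0 0 0 0;0 0 0 0'
```

```text
time_s: 10.4
tool_pos: [0.5218, -0.2349, 0.0467]
tool_rot: [[0.253, -0.967, -0.001], [-0.967, -0.253, 0.0], [-0.001, 0.001, -1.0]]
wrist_force: [-5.7, 2.8, 10.7]
width: -0.0003
```

```bash
python3 -m creep '0 0 0.3 0;0 0 0.3 0;0 0 0 0;0 0 0 0;0 0 0 0;0 0 0 0;0 0 0 0;0 0 0 0;0 0 0 0;0 0 0 0'
```

```text
time_s: 11.4
tool_pos: [0.5218, -0.2349, 0.046]
tool_rot: [[0.253, -0.967, -0.001], [-0.967, -0.253, 0.0], [-0.001, 0.001, -1.0]]
wrist_force: [-5.8, 2.0, 11.1]
width: 0.0002
```

```bash
python3 -m creep '0 0 -4 0;0 0 -6 0;0 0 -8 0;0 0 -12 0;0 0 -20 0;0 0 -30 0;0 0 -40 0;0 0 -40 0;0 0 -40 0;0 0 0 0'
python3 -m creep '20 0 0 0;30 0 0 0;30 0 0 0;30 0 0 0;30 0 0 0;20 0 0 0;0 0 0 0;0 0 0 0;0 0 0 0;0 0 0 0'
python3 - <<'E'
from station import *
import cv2,numpy as np
for n in("side","top"):
    c=capture(n); cv2.imwrite(f"pics/{n}5.png",c["pixels"]); np.savez(f"{n}5.npz",**c)
E
```

```text
time_s: 12.4
tool_pos: [0.525, -0.2366, 0.2532]
tool_rot: [[0.253, -0.967, 0.012], [-0.967, -0.253, -0.007], [0.01, -0.01, -1.0]]
wrist_force: [0.7, -0.7, 1.5]
width: -0.0
time_s: 13.4
tool_pos: [0.5622, -0.3889, 0.2442]
tool_rot: [[0.254, -0.967, -0.0], [-0.967, -0.254, 0.0], [-0.0, 0.0, -1.0]]
wrist_force: [-0.6, -0.4, 0.1]
width: 0.0003
```

View pics/side5.png

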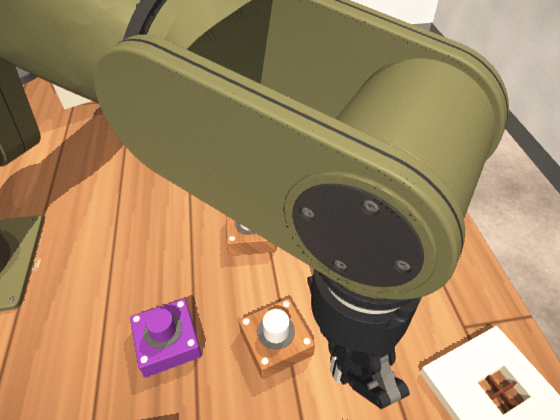

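View pics/top5.png

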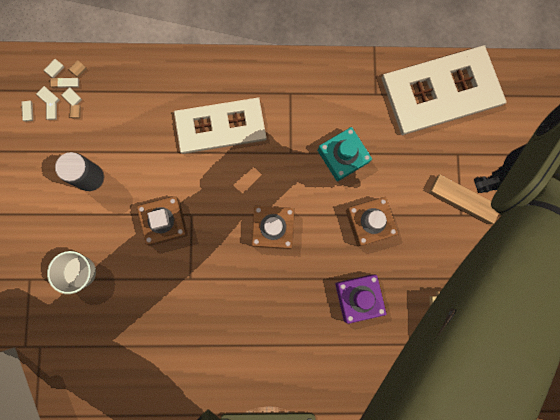

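The side picture shows the second stop tall at (276,323). The top picture shows all three stops clear of the arm. One numeric check of heights and of the panel before I hand in.

```bash
python3 - <<'E'
from h import *
S=load("side",5)
for nm,X in(("down",[.5217,-.235]),):
    print([np.round(proj(S,np.array(X+[z])),1).tolist() for z in(.057,.074)])
S3=load("side",3)
print("up pred",[np.round(proj(S3,np.array([.508,-.0105,z])),1).tolist() for z in(.057,.074)])
for c,(u,v) in((S,(276,326)),(S3,(249,220))):
    h=cv2.cvtColor(c["pixels"],cv2.COLOR_BGR2HSV);print(blob(c,u,v,24,215))
for k in(0,5):
    T=load("top",k);h=cv2.cvtColor(T["pixels"],cv2.COLOR_BGR2HSV)
    m=((h[...,2]>150)&(h[...,1]<80)).astype(np.uint8);m[:90]=0;m[160:]=0;m[:,:168]=0;m[:,272:]=0
    M=cv2.moments(m);print("panel",M["m00"],M["m10"]/M["m00"],M["m01"]/M["m00"])
    print("sq",blob(T,158,218,16,130),"up",blob(T,273,226,16,130),"down",blob(T,375,221,16,130))
E
```

```text
[[275.7, 325.1], [275.6, 319.7]]
up pred [[249.3, 215.5], [248.9, 209.4]]
(array([275.42691751, 324.96237337]), array([263, 309,  26,  34, 691], dtype=int32))
(array([249.31640625, 216.76171875]), array([239, 209,  21,  16, 256], dtype=int32))
panel 3107.0 219.4077888638558 124.92629546186032
sq (array([157.30175439, 218.24561404]), array([147, 209,  21,  20, 285], dtype=int32)) up (array([273.29927007, 225.08029197]), array([264, 216,  19,  19, 274], dtype=int32)) down (array([374.9 , 219.78]), array([366, 211,  18,  18, 250], dtype=int32))
panel 3051.0 218.3238282530318 124.70435922648312
sq (array([157.3277027 , 218.42567568]), array([147, 209,  21,  20, 296], dtype=int32)) up (array([273.04471545, 226.10162602]), array([264, 217,  19,  18, 246], dtype=int32)) down (array([376.81203008, 219.03383459]), array([368, 210,  19,  19, 266], dtype=int32))
```

```bash
python3 -c "
from station import *
print(get_state()['time_s']);print(hand_in())"
```

```text
13.5
the job is handed in; nothing more can be done
None
```

I pushed the standing round stop down to its end (TCP 46.0 mm) and it stayed locked low. I then pushed the low round stop to its end and let go, and it sprang up. I handed in at 13.5 s, with the gripper clear at about 0.24 m height.

- **Heights:** in the side view the first stop's top edge dropped 6 px (203 to 209) and the second's rose 6 px (315 to 309). Both match the expected change of about 17 mm. The last side picture had the arm in front of the first stop. Its locked-low state therefore rests on the side view taken after its push, and the final top view agrees (its top shifted 1 px).
- **Forces:** the push force stayed at about 11 N or less in the readings I took.
- **Square stop and panel:** the square stop is unchanged to 0.2 px. The panel mask's centroid moved 1 px and its area shrank 2%. I put this down to the arm's changed shadow. The panel was never approached, and its corners look the same in the last top view.

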